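Clear, close and stroke the empanada press

TASK

Make one test stroke on the orange empanada press: first lift out the small ramekin left standing on its pulled-out die slide and set it down, upright, in the middle of the pie tin. Then push the die slide all the way home under the plunger, over the stiff catch near the end of its travel, and only then press the black plunger head right down to its stop, hold it there for a moment and let it spring back up. Do not drop the ramekin, and leave the tin and everything else on the table where they stand.

Things in the scene. Friction and masses are not known exactly. Their poses are not given: they have to be found in the camera images.
- press: Orange plastic empanada press, fixed. Origin on the table below the plunger axis; x from its open front to its back (the way the slide goes home), z up. mm: base x -200 to 75, 176 wide, 20 high; channel along x, floor at z 20, walls and lips at |y| 49 to 78, top z 35; posts x -20 to 20, |y| 61 to 85, carry a bridge over the channel (x -22 to 22, top z 119).
- plunger (a joint): The press's spring plunger, m: 0 up, 0.030 down at its stop. Pushing force about 5 N at the start of the stroke, 14 N at the stop; it springs back up when let go. Its round aluminium die (66 diameter) hangs under the bridge, underside 66 above the table when up.
- plunger_top (a point): Centre of the flat top of the black plunger head (54 diameter, 20 thick; flat top 46 diameter); 170 above the table when up, 140 at the stop; it moves with the plunger.
- slide: Aluminium die slide, loose in the channel (1.5 play), 110 wide, 22 high, 0.35 kg, axes as the press's. Origin: under the centre of its 78 x 78 recess (floor 6 above it, rim 22); ends at x -95, +55. Starts 90 to 115 pulled out: x in the press frame -0.115 to -0.090; home, on its back stop, at 0. Within the last 30 mm two spring ridges resist it, about 8 to 12 N, then enter its notches.
- slide_tab (a point): Centre of the outer (front) face of the upright black push tab at the slide's front end: 95 in front of the slide's origin and 36 above it. Tab 64 wide across the slide, 10 thick, from 22 to 50 above the slide's underside (42 to 70 above the table).
- ramekin: The small white ceramic ramekin (62 outer diameter, straight sides, 45 high, wall 4, 0.13 kg) standing in the slide's recess. Origin at the centre of its underside, z up.
- tin: Round aluminium pie tin, loose, 150 across the rim, 116 across its flat bottom, 26 high, floor 3 thick. Origin at the centre of its underside. Stands to the left or right of the press.
- cup: Bystander: glass measuring cup with a handle at its +y side, 84 diameter, 100 high, origin at the centre of its underside; stands on the other side from the tin.
- mill: Bystander: wooden pepper mill, 50 diameter, 152 high, origin at the centre of its underside; stands close to the press's left side (+y).
- jar: Bystander: amber glass jar, 54 diameter, 95 high, origin at the centre of its underside; stands close to the press's right side (-y).
- spare: Bystander: larger white ramekin, 88 diameter, 50 high, on the table behind; origin at the centre of its underside. Not the one to move.
- oil: Bystander: green glass oil bottle, 60 diameter, 220 high, on the table behind; origin at the centre of its underside.
- spoon: Bystander: wooden spoon lying flat on the left (+y) of the press, beyond the mill, less than 30 high; origin at about its middle, its length along its own x.
Things that resemble listed ones, but are neither listed nor needed, are in the scene too. Leave any brown or yellow look-alike of the slide alone.

How it is judged:
By the outcome, as a careful person would: the job done as asked, in the order asked, and still so for the second after the job is handed in, with the robot touching nothing.
It also fails if it takes over 72 s, if anything falls off the work surface, if the arm or the gripper's body presses on something with over 40 N, if the wrist force passes 120 N, or if a joint passes its speed limit or range.

ROBOT

A 6-joint arm with a two-finger parallel gripper is mounted at the origin on the work surface. World frame = base frame: x ahead of the robot, y to its left, z up, the work surface at z = 0. Lengths are in m, angles in degrees, forces in N, time in s.
With the tool pointing down it reaches from about 0.3 to 0.75 m from the base axis. Payload 8.5 kg.
Tool frame: the origin (TCP) lies midway between the tips of the shut fingers; the grasp point (between the pads) lies 19 mm behind it; z points along the fingers, y is the line along which they close (so a half turn about z gives the same grasp; the last joint's range is limited). The gripper opens to 85 mm and grips with 20 to 120 N. Pads are 22 mm wide; open, the fingers measure 114 mm over their backs; the gripper's body (76 mm by 85 mm) begins 54 mm behind the grasp point. The pads swing forward as they close: fully open they stand 13 mm farther back than shut.
Start: joints at [64.784, 21.807, 74.336, -0, 83.858, -12.336], TCP at [0.123, 0.536, 0.231] pointing down, gripper open.
Joint ranges: [-178.18, 178.18], [-50.72, 133.34], [12.68, 142.11], [-81.47, 261.47], [9.98, 163.14], [-165.26, 165.26]. Speed limits (degrees/s): [136.94, 136.94, 180, 180, 180, 180].

INTERFACE

Orientations are given as a 3x3 rotation matrix whose columns are the frame's x, y, z axes.
In Python, from rig import env, viewer, recognise, pinpoint gives the robot as it stands.
- The arm moves only by the tool move_arm, never from a script. Its argument "plan" is text: rows parted by semicolons, each of 7 numbers parted by spaces: the shift along the tool's x, y, z in m, then the turn, a rotation vector about the tool's x, y, z in rad, then the finger opening in m, from 0 to 0.0854. A call has 1 to 12 rows; each row shifts and turns the commanded pose from where the row before left it, along the tool's axes as they then stand; what a row does not reach is not made up. A row lasts 1/8 s, in which the tool goes at most 62.5 mm and 10.7 degrees, less where a joint would pass 70% of its speed; a pose out of reach is approached as far as the arm can. A call is refused whole if a number of a shift passes 0.0625 or a number of a turn 0.188, either way. A call with a gripper value outside its range is refused whole. The fingers move at their own pace and stop on an object; "grip_force" is the grip in N (left out, the last holds). Time passes only in rows, so rows that do not move let the fingers close. It gives the time, the measured TCP pose, the force, the opening and the grip force at its end, in the units of the state.
- env.observe(): the state, without advancing time (a new reading comes with each control period).
- viewer.get_image(name): name is "side" or "top"; returns (picture, depth): 400x640x3 uint8, red, green, blue; 400x640 float32, m along the optical axis (not along the pixel's ray), 0 where there is no reading.
- viewer.calibration(name): a dict with "fx", "fy", "cx", "cy" (pixels), "R" (3x3) and "t" (3): a world point X has camera coordinates R X + t. Camera axes: x right, y down, z forward; pixel columns grow to the right and rows downward; lengths in m; the calibration is good to about 2 mm. A picture is of the moment at which its call begins. calibration takes no time and is no camera call.
- env.close_job(): hands the job in; it is judged then, once.
Trained networks look in the newest picture that a camera, given by its name, has taken for a name from the list of things; names that differ only in an ending like _2 or _b are one class to them, and where a whole thing is asked for, a point or a joint stands for the part that bears it (a point fixed in the world has none). Each returns a list of dicts, best first, with "conf" (0 to 1); they miss things now and then, are a little off and sometimes report something else, mostly with a low value. They report only what shows in the picture. A call takes as long as a camera call. They do not tell look-alikes from the thing itself.
- recognise(camera, name): "extent" ([centre column, centre row, width, height] in pixels, round what is visible of it).
- pinpoint(camera, name): "pixel" ([column, row] in pixels: a listed point, or the origin of a listed thing).
The state is a dict: "time_s": time; "q": joint angles; "qvel": joint speeds; "joint_efforts": joint torques, N m; "position": TCP position; "tool_rot": TCP orientation; "ft_force": force on the tool from outside, world axes, zero at the start; "wrist_torque": the same for the moment, N m; "grip_width": finger opening in m; "gripper_force": force on a finger pad.
Only numpy, scipy, OpenCV 4.12 (cv2) and the standard library are available. Lean on these libraries where they do the work, as an engineer would, in place of code of your own. Each camera call takes 0.05 s, during which the arm holds its last target. There are 200 camera calls.

## Working session

There is one attempt and no reset: what is moved stays moved. The work goes in short steps, Python scripts to look and compute and a tool call to move; the robot and the scene stay as the last step left them, time stands still between calls to the robot, and variables do not carry over. Pictures are saved under pics/ and viewed, at most 10 in all, crops included, and the job is handed in when it is done.

Besides the shell and the picture viewer there is one more tool, called after "Request:" as name(argument=value, ...) on one line, values as JSON. move_arm: Moves the arm, as the interface text tells. Its arguments: {"type":"object","properties":{"plan":{"type":"string"},"grip_force":{"type":"number"}},"required":["plan"]}

```bash
ls; mkdir -p pics; cat > h.py <<'E'
import numpy as np, cv2
from rig import env, viewer, recognise, pinpoint
def world(cam,px,depth=None,z=None):
    c=viewer.calibration(cam);R=np.array(c["R"]);t=np.array(c["t"])
    r=np.array([(px[0]-c["cx"])/c["fx"],(px[1]-c["cy"])/c["fy"],1.])
    o=-R.T@t; d=R.T@r
    s=depth if z is None else (z-o[2])/d[2]
    return o+s*d
def proj(cam,X):
    c=viewer.calibration(cam);p=np.array(c["R"])@np.array(X)+np.array(c["t"])
    return np.array([c["fx"]*p[0]/p[2]+c["cx"],c["fy"]*p[1]/p[2]+c["cy"]])
def snap(cam,name):
    im,d=viewer.get_image(cam); cv2.imwrite(f"pics/{name}.png",im[:,:,::-1]); return im,d
E
python3 - <<'E'
from h import *
np.set_printoptions(precision=3,suppress=True)
for c in("top","side"):
    im,d=snap(c,c+"0"); np.save(c+"0d.npy",d)
    k=viewer.calibration(c);print(c,k["fx"],-np.array(k["R"]).T@np.array(k["t"]),np.array(k["R"])[2])
    for n,z in [("plunger_top",.17),("slide_tab",.056),("ramekin",.026),("slide",.02),("tin",0),("press",0),("cup",0),("mill",0),("jar",0),("spoon",0),("oil",0),("spare",0)]:
        for p in pinpoint(c,n)[:2]:
            print(c,n,round(p["conf"],2),np.array(p["pixel"]),world(c,p["pixel"],z=z))
s=env.observe();print(s)
E
```

```text
pics
top 451.03364877284525 [0.143 0.029 1.519] [ 0.229 -0.006 -0.973]
top plunger_top 0.63 [334.1 140. ] [ 0.656 -0.042  0.17 ]
top slide_tab 0.65 [360.4 246.7] [ 0.329 -0.123  0.056]
top slide_tab 0.63 [261.2 255.2] [0.308 0.199 0.056]
top ramekin 0.75 [430.9 221.7] [ 0.413 -0.367  0.026]
top ramekin 0.51 [332.4 184.9] [ 0.547 -0.039  0.026]
top slide 0.97 [329.3 183.6] [ 0.554 -0.029  0.02 ]
top slide 0.91 [291.1 243.2] [0.35  0.104 0.02 ]
top tin 0.8 [214.3 219.2] [0.441 0.367 0.   ]
top tin 0.64 [329.4 208.2] [ 0.471 -0.028  0.   ]
top press 0.84 [331.1 154.4] [ 0.666 -0.039  0.   ]
top cup 0.96 [431.  223.6] [ 0.411 -0.374  0.   ]
top cup 0.62 [329.1 210.8] [ 0.462 -0.027  0.   ]
top mill 0.62 [282.  184.5] [0.559 0.135 0.   ]
top jar 0.67 [329.8 206.7] [ 0.477 -0.029  0.   ]
top jar 0.53 [374.6 171.6] [ 0.6  -0.19  0.  ]
top spoon 0.56 [202.  177.3] [0.591 0.415 0.   ]
top spoon 0.24 [375.4 168.8] [ 0.61  -0.193  0.   ]
top oil 0.58 [425.3 145.8] [ 0.692 -0.376  0.   ]
top spare 0.66 [225.6 152.6] [0.68  0.335 0.   ]
top spare 0.52 [202.8 177.7] [0.589 0.412 0.   ]
side 409.75
[... 721 characters left out ...]
46  0.047 0.   ]
side oil 0.59 [453.4 343.1] [ 0.697 -0.367  0.   ]
side oil 0.32 [305.8 183.2] [0.435 0.371 0.   ]
side spare 0.88 [377.7 179.4] [0.694 0.364 0.   ]
{'time_s': 1.3, 'q': array([ 64.785,  21.807,  74.336,  -0.001,  83.857, -12.336]), 'qvel': array([-0.012,  0.103, -0.01 , -0.002, -0.01 , -0.104]), 'joint_efforts': array([ -0.   , -44.833, -23.146,  -0.   ,   0.001,  -0.   ]), 'position': array([0.123, 0.536, 0.231]), 'tool_rot': array([[-0.975,  0.223,  0.   ],
       [ 0.223,  0.975, -0.   ],
       [-0.   , -0.   , -1.   ]]), 'ft_force': array([ 0.534, -1.17 ,  0.055]), 'wrist_torque': array([ 0.017, -0.05 ,  0.042]), 'gripper_force': 0.0, 'grip_width': 0.08495603217729518}
```

View pics/top0.png

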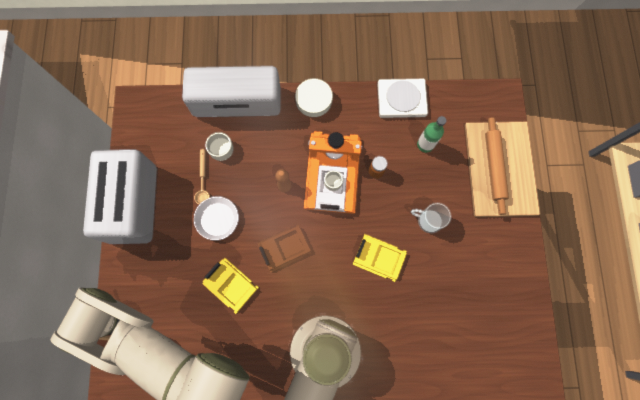

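View pics/side0.png

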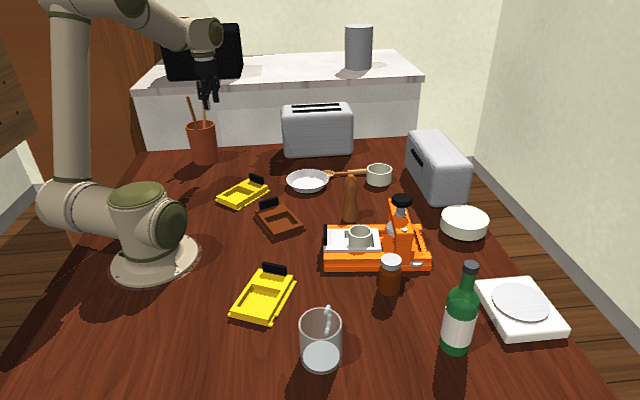

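The top view shows the slide with the ramekin at (333,181), black tab (330,207), plunger head (336,140), tin (216,219), mill (282,178) and jar (377,167). Next I refine the positions with depth.

```bash
python3 - <<'E'
from h import *
np.set_printoptions(precision=4,suppress=True)
def cloud(c):
    im=cv2.imread(f"pics/{c}0.png");d=np.load(c+"0d.npy");k=viewer.calibration(c);R=np.array(k["R"]);t=np.array(k["t"])
    v,u=np.indices(d.shape);P=np.stack([(u-k["cx"])/k["fx"]*d,(v-k["cy"])/k["fy"]*d,d],-1)
    W=(P-t)@R; W[d==0]=np.nan; return im,W
def circ(p):
    (x,y),r=cv2.minEnclosingCircle((p[:,:2]*1000).astype(np.float32));
    A=np.c_[2*p[:,:2],np.ones(len(p))];s=np.linalg.lstsq(A,(p[:,:2]**2).sum(1),rcond=None)[0]
    return np.array([x,y,r]),s[:2],len(p),p.mean(0)
for c in("top","side"):
    im,W=cloud(c);x,y,z=W[...,0],W[...,1],W[...,2]
    hsv=cv2.cvtColor(im,cv2.COLOR_BGR2HSV).astype(int);H,S,V=hsv[...,0],hsv[...,1],hsv[...,2]
    near=lambda cx,cy,r:np.hypot(x-cx,y-cy)<r
    m=near(.66,-.035,.06)&(z>.160)&(z<.18);print(c,"plunger",circ(W[m]))
    m=near(.55,-.035,.05)&(z>.066)&(z<.08)&(S<110);print(c,"ram",circ(W[m]))
    m=near(.455,-.03,.06)&(z>.048)&(z<.08)&(V<70);q=W[m];print(c,"tab",len(q),q.mean(0),q.min(0),q.max(0),cv2.minAreaRect((q[:,:2]*1000).astype(np.float32)))
    m=(H>3)&(H<14)&(S>180)&(V>90)&near(.6,-.035,.2)&(z>.026)&(z<.042);q=W[m];print(c,"walls",len(q),cv2.minAreaRect((q[:,:2]*1000).astype(np.float32)))
    m=near(.44,.367,.1)&(z>.015)&(z<.04);print(c,"tin",circ(W[m]))
    for n,a in(("mill",(.555,.125)),("jar",(.605,-.187))):
        m=near(*a,.045)&(z>.03);q=W[m];print(c,n,len(q),q.min(0),q.max(0))
    m=near(.63,-.04,.09)&(z>.105)&(z<.13);q=W[m];print(c,"bridge",len(q),cv2.minAreaRect((q[:,:2]*1000).astype(np.float32)))
E
```

```text
top plunger (array([658.9662, -46.4232,  27.4186]), array([ 0.6572, -0.0464]), 216, array([ 0.6566, -0.0464,  0.1693]))
top ram (array([555.1595, -39.8067,  31.4609]), array([ 0.5546, -0.0401]), 75, array([ 0.5533, -0.0394,  0.0718]))
top tab 35 [ 0.461  -0.031   0.0683] [ 0.4563 -0.0535  0.0576] [ 0.4654 -0.001   0.0736] ((461.9844055175781, -27.5798397064209), (52.72317123413086, 6.795949459075928), 84.24348449707031)
top walls 231 ((592.2708740234375, -59.2716064453125), (216.28907775878906, 263.29425048828125), 79.45053100585938)
top tin (array([447.8357, 372.4028,  90.4989]), array([0.4411, 0.3587]), 397, array([0.4479, 0.3665, 0.022 ]))
top mill 246 [0.5333 0.1052 0.0306] [0.5755 0.1497 0.1587]
top jar 261 [ 0.5744 -0.217   0.0315] [ 0.6235 -0.166   0.1051]
top bridge 556 ((657.7874145507812, -46.41138458251953), (169.50511169433594, 46.18280029296875), 83.48797607421875)
side plunger (array([656.4521, -48.1004,  26.8412]), array([ 0.6555, -0.05  ]), 224, array([ 0.6547, -0.053 ,  0.168 ]))
side ram (array([554.6008, -39.9851,  33.4675]), array([ 0.5536, -0.0407]), 115, array([ 0.5529, -0.0427,  0.0695]))
side tab 72 [ 0.4618 -0.0362  0.0659] [ 0.4551 -0.0576  0.048 ] [0.4696 0.0066 0.072 ] ((462.33489990234375, -25.630126953125), (64.53949737548828, 8.278667449951172), 83.8779067993164)
side walls 423 ((597.0853881835938, -40.95330047607422), (165.83351135253906, 275.2706298828125), 81.9693603515625)
side tin (array([444.4734, 359.3278,  79.8754]), array([0.4386, 0.3579]), 257, array([0.4383, 0.3768, 0.0215]))
side mill 512 [0.5308 0.1025 0.0301] [0.5764 0.1402 0.1524]
side jar 709 [ 0.572  -0.2212  0.0301] [ 0.6255 -0.1689  0.0973]
side bridge 493 ((656.2916870117188, -47.391883850097656), (168.9024658203125, 43.63202667236328), 83.68819427490234)
```

```bash
cat >> h.py <<'E'
from scipy.spatial.transform import Rotation as Ro
def Rd(psi): # tool down, tool y at psi deg
    a=np.radians(psi); return np.array([[-np.sin(a),np.cos(a),0],[np.cos(a),np.sin(a),0],[0,0,-1.]])
def to(target,psi):
    s=env.observe();R=np.array(s["tool_rot"]);T=Rd(psi)
    print("turn",Ro.from_matrix(R.T@T).as_rotvec().round(4),"shift",(T.T@(np.array(target)-s["position"])).round(4))
    return s
E
python3 - <<'E'
from h import *
np.set_printoptions(precision=4,suppress=True)
to((.5545,-.0402,.20),83.8)
for c in("top","side"):
    e=viewer.get_image(c);r=recognise(c,"tin")[0];print(c,r)
    u,v,w,h=r["extent"];print(world(c,(u,v),z=.024),world(c,(u,v),z=.015))
E
```

```text
turn [-0.      0.     -0.1166] shift [-0.4916 -0.5263  0.0313]
top {'extent': [215.7, 217.3, 49.0, 42.0], 'conf': 0.66}
[0.4424 0.3575 0.024 ] [0.4442 0.3594 0.015 ]
side {'extent': [305.4, 180.6, 41.9, 25.0], 'conf': 0.96}
[0.433  0.3463 0.024 ] [0.4337 0.363  0.015 ]
```

Request:
move_arm(plan="0 0 0 0 0 -0.1166 0.085; -0.0447 -0.0478 0.0028 0 0 0 0.085; -0.0447 -0.0478 0.0028 0 0 0 0.085; -0.0447 -0.0478 0.0028 0 0 0 0.085; -0.0447 -0.0478 0.0028 0 0 0 0.085; -0.0447 -0.0478 0.0028 0 0 0 0.085; -0.0447 -0.0478 0.0028 0 0 0 0.085; -0.0447 -0.0478 0.0028 0 0 0 0.085; -0.0447 -0.0478 0.0028 0 0 0 0.085; -0.0447 -0.0478 0.0028 0 0 0 0.085; -0.0447 -0.0478 0.0028 0 0 0 0.085; 0 0 0 0 0 0 0.085", grip_force=30)

```text
time_s: 3.0
position: [0.4992, 0.0335, 0.204]
tool_rot: [[-0.994, 0.113, -0.0], [0.113, 0.994, -0.0], [0.0, -0.0, -1.0]]
ft_force: [-0.3, 1.6, -1.0]
grip_width: 0.0851
gripper_force: 0.0
```

```bash
python3 -c "
from h import *
s=to((.5545,-.0402,.20),83.8);print(s['position'],s['q'],s['time_s'])"
```

```text
turn [-0.0004 -0.0001 -0.0047] shift [-0.0629 -0.0673  0.004 ]
[0.49920087 0.03349336 0.20395115] [-9.73189333e+00  1.81764975e+01  8.47650232e+01 -2.39019519e-02
  7.70611875e+01 -9.32596712e+01] 3.0
```

Request:
move_arm(plan="-0.021 -0.0224 0.0013 0 0 -0.0047 0.085; -0.021 -0.0224 0.0013 0 0 0 0.085; -0.021 -0.0224 0.0013 0 0 0 0.085; 0 0 0.03 0 0 0 0.085; 0 0 0.03 0 0 0 0.085; 0 0 0.03 0 0 0 0.085; 0 0 0 0 0 0 0.085")

```text
time_s: 3.88
position: [0.5518, -0.0358, 0.1094]
tool_rot: [[-0.995, 0.103, -0.004], [0.103, 0.995, 0.001], [0.004, 0.001, -1.0]]
ft_force: [0.2, -0.2, -0.2]
grip_width: 0.0849
gripper_force: 0.0
```

```bash
python3 -c "
from h import *
s=to((.5545,-.0402,.044),83.8);print(s['position'],s['q'],s['time_s'])
im,d=snap('side','s1');cv2.imwrite('pics/s1c.png',cv2.resize(im[120:300,260:470,::-1],None,fx=3,fy=3))"
```

```text
turn [ 0.0008 -0.0042  0.0054] shift [-0.0032 -0.0041  0.0654]
[ 0.55175626 -0.03578159  0.10935814] [-1.59824217e+01  2.89369396e+01  8.43491011e+01  5.65996924e-03
  6.69586602e+01 -1.00094700e+02] 3.875
```

View pics/s1c.png

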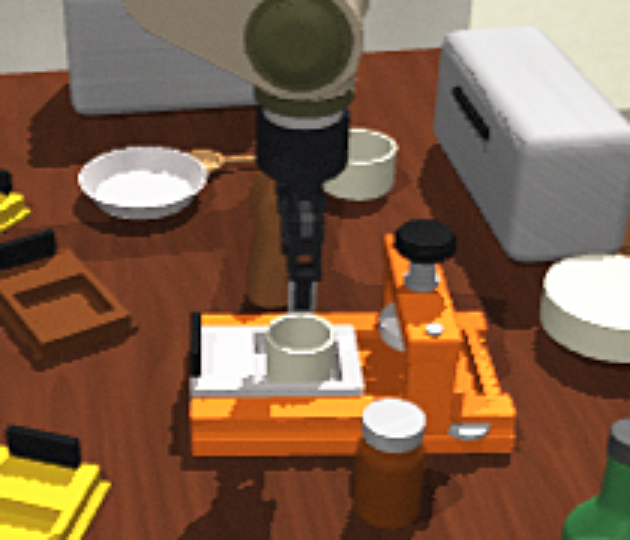

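The picture shows the gripper above the ramekin, at about (300,340) in the crop, with both bystanders clear. I descend part way and check.

Request:
move_arm(plan="0 0 0.012 0 0 0 0.085; 0 0 0.012 0 0 0 0.085; 0 0 0 0 0 0 0.085; 0 0 0 0 0 0 0.085")

```text
time_s: 4.42
position: [0.5531, -0.0368, 0.0869]
tool_rot: [[-0.995, 0.103, 0.0], [0.103, 0.995, -0.0], [-0.0, -0.0, -1.0]]
ft_force: [0.3, 1.3, 0.1]
grip_width: 0.0853
gripper_force: 0.0
```

```bash
python3 -c "
from h import *
s=to((.5545,-.0402,.044),83.8);print(s['position'],s['qvel'],s['time_s'])"
```

```text
turn [-0.      0.0003  0.0047] shift [-0.0018 -0.0032  0.0429]
[ 0.55310529 -0.03681713  0.08691653] [ 0.09993757 -0.2914104  -0.11937217  0.02675956 -0.06761764 -0.06465696] 4.425
```

Request:
move_arm(plan="-0.002 -0.003 0.01 0 0 0.004 0.085; 0 0 0.012 0 0 0 0.085; 0 0 0.011 0 0 0 0.085; 0 0 0.01 0 0 0 0.085; 0 0 0 0 0 0 0.085; 0 0 0 0 0 0 0.085")

```text
time_s: 5.18
position: [0.5548, -0.04, 0.0439]
tool_rot: [[-0.994, 0.107, 0.0], [0.107, 0.994, -0.0], [-0.0, -0.0, -1.0]]
ft_force: [0.4, -0.3, 0.1]
grip_width: 0.0853
gripper_force: 0.0
```

Request:
move_arm(plan="0 0 0 0 0 0 0.055; 0 0 0 0 0 0 0.055; 0 0 0 0 0 0 0.055; 0 0 0 0 0 0 0.055; 0 0 0 0 0 0 0.055; 0 0 0 0 0 0 0.055", grip_force=30)

```text
time_s: 5.92
position: [0.5549, -0.04, 0.0442]
tool_rot: [[-0.994, 0.107, 0.001], [0.107, 0.994, -0.0], [-0.001, -0.0, -1.0]]
ft_force: [0.2, 0.9, 5.7]
grip_width: 0.0594
gripper_force: 33.5
```

Request:
move_arm(plan="0 0 -0.004 0 0 0 0.055; 0 0 -0.008 0 0 0 0.055; 0 0 -0.015 0 0 0 0.055; 0 0 -0.02 0 0 0 0.055; 0 0 -0.03 0 0 0 0.055; 0 0 -0.04 0 0 0 0.055; 0 0 -0.04 0 0 0 0.055; 0 0 -0.02 0 0 0 0.055; 0 0 0 0 0 0 0.055")

```text
time_s: 7.05
position: [0.555, -0.04, 0.2227]
tool_rot: [[-0.994, 0.107, 0.004], [0.107, 0.994, -0.001], [-0.004, -0.001, -1.0]]
ft_force: [0.1, -0.2, -1.7]
grip_width: 0.0593
gripper_force: 32.9
```

```bash
python3 - <<'E'
from h import *
s=to((.440,.360,.20),83.8);print(s['position'],s['ft_force'],s['grip_width'],s['time_s'])
im,d=snap('side','s2');a=cv2.resize(im[120:300,260:470,::-1],None,fx=2,fy=2)
im,d=snap('top','t2');np.save('t2d.npy',d);b=cv2.resize(im[120:300,180:390,::-1],None,fx=2,fy=2)
cv2.imwrite('pics/c2.png',np.vstack([a[:300],b[:300]]))
E
```

```text
turn [-0.0007  0.0038  0.0008] shift [0.1575 0.3853 0.0227]
[ 0.55498803 -0.04002571  0.22269495] [ 0.13140572 -0.15666966 -1.72995594] 0.05925995285873652 7.05
```

View pics/c2.png

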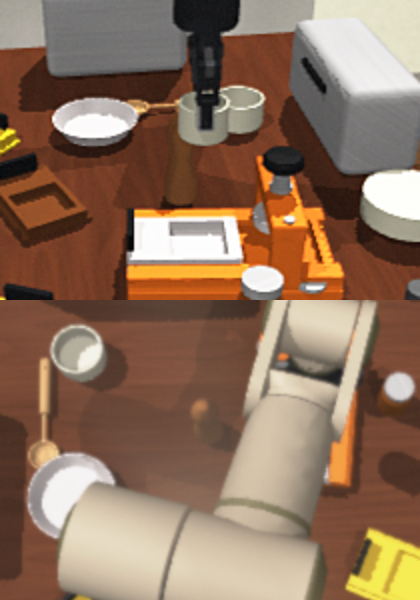

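The ramekin is held level above the slide, at about (205,115) in the upper crop. I measure the tin's rim from the first pictures.

```bash
python3 - <<'E'
from h import *
for c in("top","side"):
    im=cv2.imread(f"pics/{c}0.png");hsv=cv2.cvtColor(im,cv2.COLOR_BGR2HSV)
    u,v=proj(c,(.44,.36,.026));m=((hsv[...,1]<75)&(hsv[...,2]>90)).astype(np.uint8)
    k=np.zeros_like(m);cv2.circle(k,(int(u),int(v)),40,1,-1);m&=k
    n,l,st,ce=cv2.connectedComponentsWithStats(m);i=1+st[1:,4].argmax();print(c,st[i],ce[i])
    q=cv2.convexHull(np.argwhere(l==i)[:,::-1].astype(np.int32))[:,0]
    w=np.array([world(c,p,z=.025)[:2]*1000 for p in q],np.float32)
    print(cv2.minEnclosingCircle(w),cv2.fitEllipse(w))
E
```

```text
top [ 193  196   46   45 1614] [215.9157373  217.93556382]
((441.1763916015625, 356.5735168457031), 77.6585464477539) ((440.9247131347656, 356.6097412109375), (153.48794555664062, 154.11688232421875), 86.93368530273438)
side [286 169  44  24 787] [307.11054638 179.83989835]
((438.0633850097656, 349.3498840332031), 88.03968048095703) ((439.80194091796875, 353.12677001953125), (148.99908447265625, 178.74337768554688), 178.63064575195312)
```

Request:
move_arm(plan="0.009 0.0225 0 0 0 0 0.055; 0.016 0.039 0 0 0 0 0.055; 0.016 0.039 0 0 0 0 0.055; 0.016 0.039 0 0 0 0 0.055; 0.016 0.039 0 0 0 0 0.055; 0.016 0.039 0 0 0 0 0.055; 0.016 0.039 0 0 0 0 0.055; 0.016 0.039 0 0 0 0 0.055; 0.016 0.039 0 0 0 0 0.055; 0.009 0.0225 0 0 0 0 0.055; 0.01 0.025 0 0 0 0 0.055; 0 0 0 0 0 0 0.055")

```text
time_s: 8.65
position: [0.4395, 0.3575, 0.2193]
tool_rot: [[-0.994, 0.105, -0.002], [0.105, 0.994, -0.001], [0.002, -0.001, -1.0]]
ft_force: [-0.6, -0.4, -2.0]
grip_width: 0.0597
gripper_force: 32.9
```

```bash
python3 - <<'E'
from h import *
env.observe()
im,d=viewer.get_image("side")
s=to((.441,.357,.10),83.8);print(s['position'],s['qvel'].round(1),s['grip_width'],s['time_s'])
E
```

```text
turn [-0.0015 -0.0018  0.002 ] shift [-0.001   0.0005  0.1195]
[0.4399841  0.35661166 0.2195416 ] [-1.5 -0.6  0.2 -0.2  0.  -0.3] 0.06000484059539422 8.7
```

Request:
move_arm(plan="-0.001 0 0.015 0 0 0.002 0.055; 0 0 0.03 0 0 0 0.055; 0 0 0.03 0 0 0 0.055; 0 0 0.03 0 0 0 0.055; 0 0 0.03 0 0 0 0.055; 0 0 0.025 0 0 0 0.055; 0 0 0.02 0 0 0 0.055; 0 0 0.01 0 0 0 0.055; 0 0 0 0 0 0 0.055; 0 0 0 0 0 0 0.055")

```text
time_s: 9.95
position: [0.4419, 0.3564, 0.0313]
tool_rot: [[-0.994, 0.11, 0.001], [0.11, 0.994, 0.0], [-0.001, 0.001, -1.0]]
ft_force: [0.0, 0.2, -1.1]
grip_width: 0.0599
gripper_force: 33.0
```

Request:
move_arm(plan="0 0 0.002 0 0 0 0.055; 0 0 0.002 0 0 0 0.055; 0 0 0 0 0 0 0.055")

```text
time_s: 10.32
position: [0.4414, 0.3565, 0.0267]
tool_rot: [[-0.994, 0.109, -0.0], [0.109, 0.994, -0.0], [0.0, -0.0, -1.0]]
ft_force: [0.8, 0.5, -1.6]
grip_width: 0.0595
gripper_force: 33.0
```

Request:
move_arm(plan="0 0 0.002 0 0 0 0.055; 0 0 0.0015 0 0 0 0.055; 0 0 0 0 0 0 0.055")

```text
time_s: 10.7
position: [0.4415, 0.3564, 0.023]
tool_rot: [[-0.994, 0.109, -0.0], [0.109, 0.994, -0.0], [0.0, -0.0, -1.0]]
ft_force: [-0.0, -0.3, -0.1]
grip_width: 0.0599
gripper_force: 33.0
```

Request:
move_arm(plan="0 0 0.001 0 0 0 0.055; 0 0 0.001 0 0 0 0.055; 0 0 0 0 0 0 0.055")

```text
time_s: 11.08
position: [0.4415, 0.3565, 0.0212]
tool_rot: [[-0.994, 0.109, -0.0], [0.109, 0.994, -0.0], [0.0, -0.0, -1.0]]
ft_force: [-0.2, 0.3, -1.0]
grip_width: 0.0595
gripper_force: 33.0
```

Request:
move_arm(plan="0 0 0.001 0 0 0 0.055; 0 0 0.001 0 0 0 0.055; 0 0 0 0 0 0 0.055")

```text
time_s: 11.45
position: [0.4416, 0.3565, 0.0212]
tool_rot: [[-0.994, 0.109, 0.001], [0.109, 0.994, 0.0], [-0.001, 0.0, -1.0]]
ft_force: [-5.4, -3.2, 18.7]
grip_width: 0.0598
gripper_force: 35.3
```

Request:
move_arm(plan="0 0 -0.0015 0 0 0 0.055; 0 0 0 0 0 0 0.062; 0 0 0 0 0 0 0.066; 0 0 0 0 0 0 0.072; 0 0 0 0 0 0 0.085; 0 0 0 0 0 0 0.085; 0 0 0 0 0 0 0.085")

```text
time_s: 12.32
position: [0.4415, 0.3565, 0.0207]
tool_rot: [[-0.994, 0.109, -0.0], [0.109, 0.994, -0.0], [0.0, -0.0, -1.0]]
ft_force: [-0.9, -0.6, -0.1]
grip_width: 0.0847
gripper_force: 0.0
```

Request:
move_arm(plan="0 0 -0.01 0 0 0 0.085; 0 0 -0.02 0 0 0 0.085; 0 0 -0.03 0 0 0 0.085; 0 0 -0.045 0 0 0 0.085; 0 0 -0.045 0 0 0 0.085; 0 0 -0.04 0 0 0 0.085; 0 0 0 0 0 0 0")

```text
time_s: 13.2
position: [0.4424, 0.357, 0.2145]
tool_rot: [[-0.994, 0.109, 0.006], [0.109, 0.994, 0.003], [-0.006, 0.004, -1.0]]
ft_force: [0.4, 0.1, -0.5]
grip_width: 0.0694
gripper_force: 0.0
```

```bash
python3 - <<'E'
from h import *
im,d=snap('side','s3');a=cv2.resize(im[120:300,240:450,::-1],None,fx=3,fy=3);cv2.imwrite('pics/c3.png',a)
s=env.observe();print(s['position'],s['grip_width'],s['time_s'])
E
```

```text
[0.4416135  0.35658383 0.21212359] 0.062099186577187195 13.25
```

View pics/c3.png

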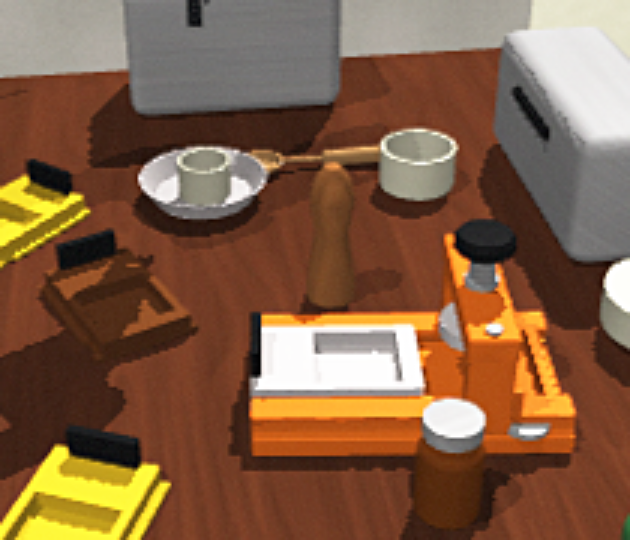

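The picture shows the ramekin upright in the middle of the tin (crop (203,178)), and the slide is empty with its tab at (256,345). Next I go in front of the tab with the fingers shut.

Request:
move_arm(plan="-0.0005 -0.02 0 0 0 0 0; -0.0015 -0.04 0 0 0 0 0; -0.0015 -0.04 0 0 0 0 0; -0.0015 -0.04 0 0 0 0 0; -0.0015 -0.04 0 0 0 0 0; -0.0015 -0.04 0 0 0 0 0; -0.0015 -0.04 0 0 0 0 0; -0.0015 -0.04 0 0 0 0 0; -0.0015 -0.04 0 0 0 0 0; -0.001 -0.038 0 0 0 0 0; 0 0 0 0 0 0 0; 0 0 0 0 0 0 0")

```text
time_s: 14.75
position: [0.4132, -0.0203, 0.2101]
tool_rot: [[-0.994, 0.11, -0.001], [0.11, 0.994, 0.001], [0.002, 0.001, -1.0]]
ft_force: [-0.6, -0.4, -0.6]
grip_width: -0.0
gripper_force: 0.0
```

```bash
python3 - <<'E'
from h import *
s=to((.4135,-.020,.052),83.7);print(s['position'],s['grip_width'],s['qvel'].round(1),s['time_s'])
im,d=viewer.get_image('top')
for p in pinpoint('top','slide_tab')[:3]: print(p['conf'],world('top',p['pixel'],z=.056))
for p in pinpoint('top','slide')[:3]: print(p['conf'],world('top',p['pixel'],z=.02))
E
```

```text
turn [ 0.0006 -0.0015  0.0002] shift [-0.0003  0.0003  0.1581]
[ 0.41321555 -0.02029212  0.21011403] -1.71121147499103e-05 [ 1.3 -0.1 -0.3  0.1  0.1 -0. ] 14.75
0.93 [ 0.33674292 -0.12147019  0.056     ]
0.63 [0.30445343 0.20092775 0.056     ]
0.53 [0.25943454 0.35560853 0.056     ]
0.68 [ 0.28251944 -0.20049053  0.02      ]
0.56 [ 0.56162278 -0.02893122  0.02      ]
```

Descend, then approach the tab.

Request:
move_arm(plan="0 0 0.02 0 0 0 0; 0 0 0.035 0 0 0 0; 0 0 0.035 0 0 0 0; 0 0 0.03 0 0 0 0; 0 0 0.025 0 0 0 0; 0 0 0.013 0 0 0 0; 0 0 0 0 0 0 0; -0.01 0 0 0 0 0 0; -0.01 0 0 0 0 0 0; -0.005 0 0 0 0 0 0; 0 0 0 0 0 0 0")

```text
time_s: 16.27
position: [0.4389, -0.0235, 0.0528]
tool_rot: [[-0.994, 0.109, 0.0], [0.109, 0.994, -0.0], [-0.0, -0.0, -1.0]]
ft_force: [-0.5, 1.6, 0.0]
grip_width: -0.0004
gripper_force: 0.0
```

Request:
move_arm(plan="-0.006 0 0 0 0 0 0; -0.006 0 0 0 0 0 0; -0.006 0 0 0 0 0 0; -0.006 0 0 0 0 0 0; 0 0 0 0 0 0 0")

```text
time_s: 16.9
position: [0.4632, -0.0263, 0.0527]
tool_rot: [[-0.994, 0.109, 0.001], [0.109, 0.994, -0.0], [-0.001, -0.0, -1.0]]
ft_force: [0.3, -0.5, 0.3]
grip_width: 0.0
gripper_force: 0.0
```

```bash
python3 - <<'E'
from h import *
im,d=snap('side','s4');a=cv2.resize(im[120:300,240:450,::-1],None,fx=3,fy=3);cv2.imwrite('pics/c4.png',a)
s=env.observe();print(s['position'],s['ft_force'],s['time_s'])
ax=np.array([.657,-.047,0]);a=np.radians(-6.3);d=s['position']-ax;print("press frame",d[0]*np.cos(a)+d[1]*np.sin(a),-d[0]*np.sin(a)+d[1]*np.cos(a))
E
```

```text
[ 0.46291335 -0.02621903  0.05271528] [ 0.60211795 -0.61676417 -0.20398291] 16.95
press frame -0.19519494086059724 -0.0006424908188125411
```

View pics/c4.png

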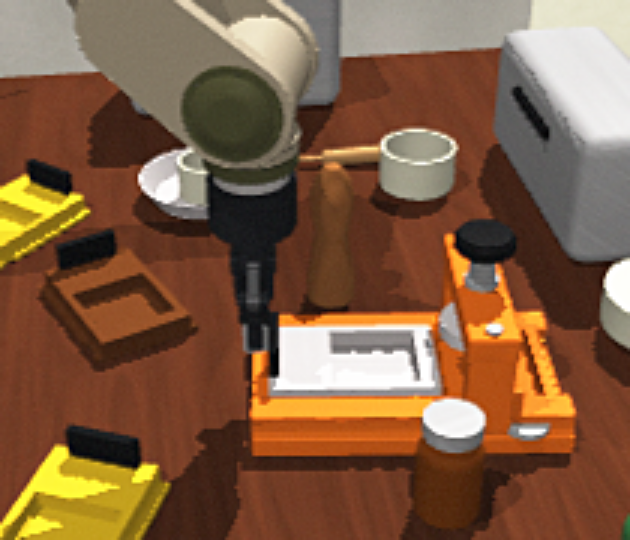

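The closed fingers sit on the tab (crop (268,355)) and the slide has already moved in about 15 mm. I keep pushing.

Request:
move_arm(plan="-0.006 0 0 0 0 0 0; -0.006 0 0 0 0 0 0; -0.006 0 0 0 0 0 0; -0.006 0 0 0 0 0 0; -0.006 0 0 0 0 0 0; -0.006 0 0 0 0 0 0; -0.006 0 0 0 0 0 0; -0.006 0 0 0 0 0 0; -0.006 0 0 0 0 0 0; -0.004 0 0 0 0 0 0; 0 0 0 0 0 0 0")

```text
time_s: 18.32
position: [0.5206, -0.0326, 0.0529]
tool_rot: [[-0.994, 0.109, 0.001], [0.109, 0.994, -0.0], [-0.001, -0.0, -1.0]]
ft_force: [0.0, 0.8, 1.4]
grip_width: 0.0001
gripper_force: 0.0
```

Request:
move_arm(plan="-0.003 0 0 0 0 0 0; -0.003 0 0 0 0 0 0; -0.003 0 0 0 0 0 0; -0.003 0 0 0 0 0 0")

```text
time_s: 18.82
position: [0.5307, -0.0334, 0.0528]
tool_rot: [[-0.994, 0.109, -0.003], [0.109, 0.994, 0.001], [0.003, 0.0, -1.0]]
ft_force: [-8.2, 1.2, 6.2]
grip_width: -0.0004
gripper_force: 4.4
```

Request:
move_arm(plan="-0.003 0 0 0 0 0 0; -0.003 0 0 0 0 0 0; -0.003 0 0 0 0 0 0; 0 0 0 0 0 0 0")

```text
time_s: 19.32
position: [0.5403, -0.0346, 0.0527]
tool_rot: [[-0.994, 0.109, -0.002], [0.109, 0.994, 0.0], [0.002, 0.0, -1.0]]
ft_force: [-5.3, 0.2, 4.0]
grip_width: -0.0003
gripper_force: 2.6
```

Request:
move_arm(plan="-0.003 0 0 0 0 0 0; -0.003 0 0 0 0 0 0; 0 0 0 0 0 0 0")

```text
time_s: 19.7
position: [0.547, -0.0354, 0.0527]
tool_rot: [[-0.994, 0.109, 0.0], [0.109, 0.994, 0.0], [-0.0, 0.0, -1.0]]
ft_force: [-2.2, 0.2, 0.2]
grip_width: -0.0
gripper_force: 1.0
```

Request:
move_arm(plan="-0.002 0 0 0 0 0 0; -0.002 0 0 0 0 0 0; 0 0 0 0 0 0 0")

```text
time_s: 20.08
position: [0.5513, -0.0359, 0.0527]
tool_rot: [[-0.994, 0.109, 0.001], [0.109, 0.994, -0.0], [-0.001, -0.0, -1.0]]
ft_force: [-0.4, -0.3, 0.6]
grip_width: -0.0004
gripper_force: 0.4
```

```bash
python3 - <<'E'
from h import *
im,d=snap('side','s5');a=cv2.resize(im[150:290,290:470,::-1],None,fx=4,fy=4);cv2.imwrite('pics/c5.png',a)
s=env.observe();print(s['position'],s['ft_force'],s['time_s'])
E
```

```text
[ 0.55125523 -0.03590271  0.05270819] [-0.37186048 -0.43006053  0.17421108] 20.125
```

View pics/c5.png

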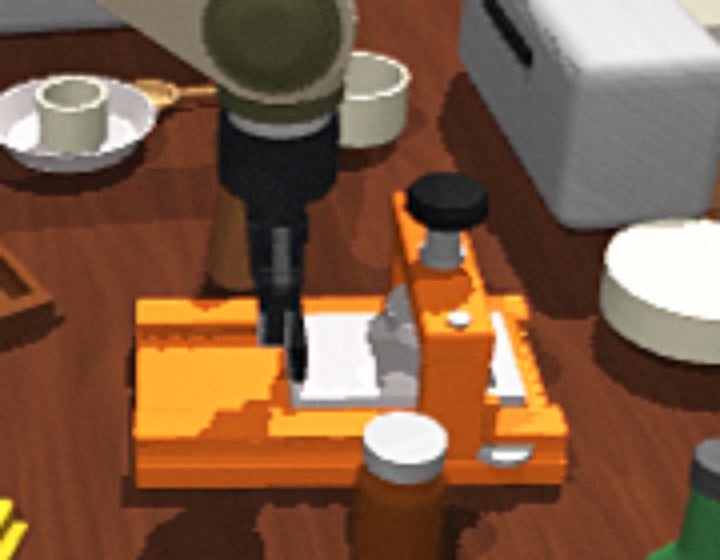

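The slide is nearly home (tab at crop (297,340), its back end past the bridge) and the catch has been passed. I push slowly until the back stop shows in the force.

Request:
move_arm(plan="-0.0015 0 0 0 0 0 0; -0.0015 0 0 0 0 0 0; 0 0 0 0 0 0 0")

```text
time_s: 20.5
position: [0.5529, -0.036, 0.0527]
tool_rot: [[-0.994, 0.109, -0.002], [0.109, 0.994, 0.0], [0.003, 0.0, -1.0]]
ft_force: [-7.0, -0.6, 4.4]
grip_width: 0.0001
gripper_force: 3.4
```

Request:
move_arm(plan="-0.001 0 0 0 0 0 0; -0.001 0 0 0 0 0 0; 0 0 0 0 0 0 0")

```text
time_s: 20.88
position: [0.5529, -0.036, 0.0526]
tool_rot: [[-0.994, 0.109, -0.007], [0.109, 0.994, 0.001], [0.007, -0.0, -1.0]]
ft_force: [-15.4, -0.5, 11.0]
grip_width: -0.0003
gripper_force: 7.9
```

Request:
move_arm(plan="-0.001 0 0 0 0 0 0; -0.001 0 0 0 0 0 0; 0 0 0 0 0 0 0")

```text
time_s: 21.25
position: [0.5529, -0.0359, 0.0527]
tool_rot: [[-0.994, 0.109, -0.012], [0.109, 0.994, 0.001], [0.012, -0.0, -1.0]]
ft_force: [-25.0, -0.6, 16.8]
grip_width: -0.0001
gripper_force: 12.5
```

Request:
move_arm(plan="0.004 0 0 0 0 0 0; 0.01 0 0 0 0 0 0; 0.02 0 0 0 0 0 0; 0.02 0 -0.02 0 0 0 0; 0 0 -0.04 0 0 0 0; 0 0 -0.05 0 0 0 0; 0 0 -0.05 0 0 0 0; 0 0 -0.02 0 0 0 0; 0 0 0 0 0 0 0")

```text
time_s: 22.38
position: [0.5046, -0.0308, 0.2338]
tool_rot: [[-0.994, 0.109, 0.004], [0.109, 0.994, -0.001], [-0.004, -0.001, -1.0]]
ft_force: [0.4, -1.0, -0.8]
grip_width: 0.0001
gripper_force: 0.0
```

```bash
python3 - <<'E'
from h import *
s=to((.657,-.047,.215),83.7);print(s['position'],s['time_s'])
im,d=snap('side','s6');cv2.imwrite('pics/c6.png',cv2.resize(im[150:290,290:470,::-1],None,fx=4,fy=4))
for c in("side","top"):
    if c=="top": viewer.get_image("top")
    for n,z in(("slide_tab",.056),("slide",.02),("plunger_top",.17)):
        for p in pinpoint(c,n)[:3]: print(c,n,round(p['conf'],2),world(c,p['pixel'],z=z).round(3))
E
```

```text
turn [-0.0006  0.0038  0.0005] shift [-0.1533  0.0006  0.0188]
[ 0.50458972 -0.03079131  0.23381344] 22.375
side slide_tab 0.87 [ 0.327 -0.125  0.056]
side slide_tab 0.82 [ 0.566 -0.048  0.056]
side slide_tab 0.79 [0.315 0.139 0.056]
side slide 0.97 [ 0.292 -0.22   0.02 ]
side slide 0.65 [0.341 0.071 0.02 ]
side slide 0.63 [ 0.651 -0.034  0.02 ]
side plunger_top 0.91 [ 0.661 -0.02   0.17 ]
side plunger_top 0.44 [ 0.595 -0.235  0.17 ]
top slide_tab 0.96 [ 0.332 -0.107  0.056]
top slide_tab 0.76 [0.307 0.2   0.056]
top slide 0.73 [0.345 0.107 0.02 ]
top slide 0.66 [ 0.294 -0.194  0.02 ]
```

View pics/c6.png

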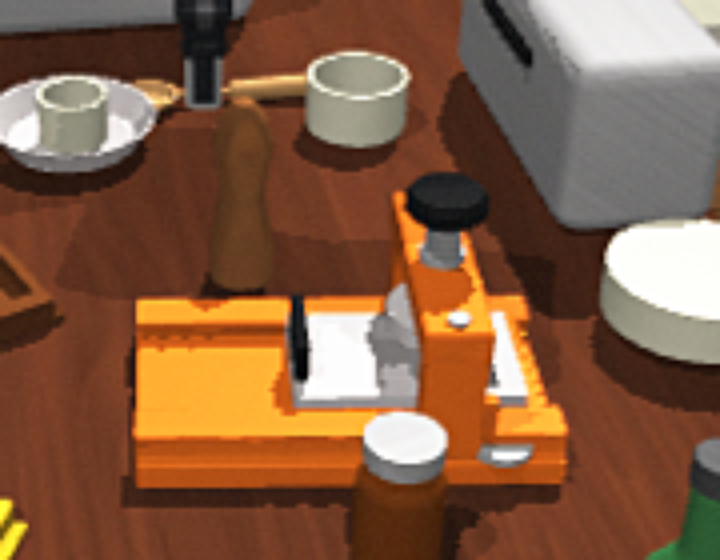

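The slide is home: tab at crop (299,340), about 95 mm in front of the plunger axis. I move over the plunger head.

Request:
move_arm(plan="-0.015 0 0 0 0 0 0; -0.03 0 0 0 0 0 0; -0.03 0 0 0 0 0 0; -0.03 0 0 0 0 0 0; -0.03 0 0 0 0 0 0; -0.0183 0.0006 0 0 0.002 0 0; 0 0 0 0 0 0 0; 0 0 0 0 0 0 0")

```text
time_s: 23.78
position: [0.656, -0.0467, 0.2325]
tool_rot: [[-0.994, 0.109, -0.003], [0.109, 0.994, 0.0], [0.003, 0.0, -1.0]]
ft_force: [-0.7, -0.3, 0.6]
grip_width: 0.0
gripper_force: 0.0
```

```bash
python3 - <<'E'
from h import *
s=to((.657,-.047,.173),83.7);print(s['position'],s['time_s'])
E
```

```text
turn [ 0.     -0.0027  0.0005] shift [-0.001  -0.0002  0.0595]
[ 0.65597914 -0.04671966  0.23250147] 23.775
```

Request:
move_arm(plan="-0.001 0 0.02 0 -0.002 0 0; 0 0 0.02 0 0 0 0; 0 0 0.014 0 0 0 0; 0 0 0.006 0 0 0 0; 0 0 0 0 0 0 0")

```text
time_s: 24.4
position: [0.6574, -0.0469, 0.1729]
tool_rot: [[-0.994, 0.109, 0.0], [0.109, 0.994, -0.0], [-0.0, -0.0, -1.0]]
ft_force: [0.3, 0.3, 0.1]
grip_width: -0.0
gripper_force: 0.0
```

Request:
move_arm(plan="0 0 0.005 0 0 0 0; 0 0 0.005 0 0 0 0; 0 0 0.005 0 0 0 0; 0 0 0.004 0 0 0 0; 0 0 0 0 0 0 0")

```text
time_s: 25.02
position: [0.658, -0.047, 0.1553]
tool_rot: [[-0.994, 0.109, 0.003], [0.109, 0.994, -0.001], [-0.003, -0.0, -1.0]]
ft_force: [-1.6, 0.0, 9.3]
grip_width: 0.0001
gripper_force: 4.7
```

Request:
move_arm(plan="0 0 0.004 0 0 0 0; 0 0 0.004 0 0 0 0; 0 0 0.003 0 0 0 0; 0 0 0.002 0 0 0 0; 0 0 0 0 0 0 0")

```text
time_s: 25.65
position: [0.658, -0.0471, 0.1431]
tool_rot: [[-0.994, 0.109, 0.003], [0.109, 0.994, -0.001], [-0.004, -0.001, -1.0]]
ft_force: [-3.1, 0.4, 13.7]
grip_width: 0.0005
gripper_force: 6.6
```

Request:
move_arm(plan="0 0 0.002 0 0 0 0; 0 0 0.002 0 0 0 0; 0 0 0.001 0 0 0 0; 0 0 0 0 0 0 0")

```text
time_s: 26.15
position: [0.6581, -0.0471, 0.14]
tool_rot: [[-0.994, 0.109, 0.005], [0.109, 0.994, -0.002], [-0.005, -0.001, -1.0]]
ft_force: [-8.5, 0.1, 22.7]
grip_width: -0.0001
gripper_force: 11.4
```

At the stop (z 0.140, force rising above 14 N). One more small push, hold, then release slowly.

Request:
move_arm(plan="0 0 0.001 0 0 0 0; 0 0 0 0 0 0 0; 0 0 0 0 0 0 0; 0 0 0 0 0 0 0; 0 0 0 0 0 0 0; 0 0 0 0 0 0 0; 0 0 0 0 0 0 0; 0 0 0 0 0 0 0; 0 0 0 0 0 0 0; 0 0 0 0 0 0 0")

```text
time_s: 27.4
position: [0.6581, -0.0471, 0.1399]
tool_rot: [[-0.994, 0.109, 0.006], [0.109, 0.994, -0.002], [-0.006, -0.001, -1.0]]
ft_force: [-9.4, 1.7, 29.0]
grip_width: 0.0001
gripper_force: 14.0
```

Request:
move_arm(plan="0 0 -0.006 0 0 0 0; 0 0 -0.008 0 0 0 0; 0 0 -0.01 0 0 0 0; 0 0 -0.01 0 0 0 0; 0 0 -0.02 0 0 0 0; 0 0 -0.03 0 0 0 0; 0 0 -0.03 0 0 0 0; 0 0 0 0 0 0 0")

```text
time_s: 28.4
position: [0.6582, -0.0471, 0.2511]
tool_rot: [[-0.994, 0.109, 0.005], [0.109, 0.994, -0.001], [-0.005, -0.001, -1.0]]
ft_force: [0.8, 0.0, -1.1]
grip_width: -0.0001
gripper_force: 0.0
```

Request:
move_arm(plan="0.03 0 0 0 0 0 0; 0.04 0 0 0 0 0 0; 0.04 0 0 0 0 0 0; 0.04 0 0 0 0 0 0; 0.03 0 0 0 0 0 0; 0 0 0 0 0 0 0; 0 0 0 0 0 0 0")

```text
time_s: 29.28
position: [0.479, -0.0274, 0.2483]
tool_rot: [[-0.994, 0.109, -0.0], [0.109, 0.994, 0.0], [0.0, 0.0, -1.0]]
ft_force: [1.0, -0.3, -0.0]
grip_width: -0.0001
gripper_force: 0.0
```

```bash
python3 - <<'E'
from h import *
s=env.observe();print(s['position'],s['time_s'])
snap('side','s7');viewer.get_image('side')
for p in pinpoint('side','plunger_top')[:1]: print(p['pixel'])
E
```

```text
[ 0.47901645 -0.02737045  0.24825128] 29.275
[401.0, 195.2]
```

View pics/s7.png

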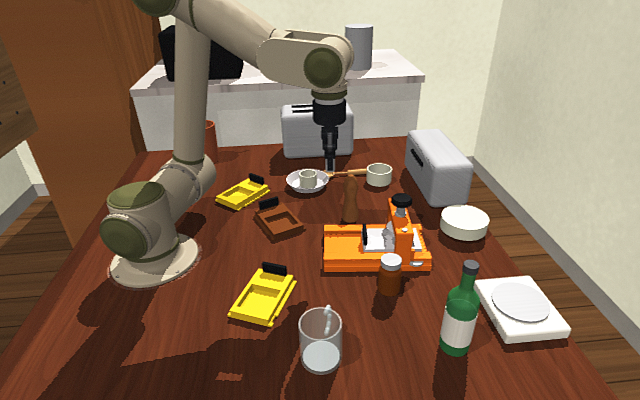

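The plunger is back up (402,200), the slide is home, the ramekin stands in the tin (308,180), and everything else is in place.

```bash
python3 -c "
from rig import env
print(env.close_job())"
```

```text
the job is handed in; nothing more can be done
None
```

The job is handed in at about 29 s of the 72 s allowed: the ramekin stands upright mid-tin, the slide is home on its back stop past the catch, and the plunger was pressed to its stop, held about 1 s and sprang back up.

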